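Return the check weights from the balance to their cases

TASK

The balance has been checked and the four steel check weights are still piled up on its pan: put every weight back into its own storage case, the one whose round nest is made to its size, set down gently to lie flat and fully down on the felt. Take them straight from the pan to the case: no weight may be set down on the bench or tipped over. Do not lean on the balance, and do not disturb the pipette lying by the cases.

Things in the scene. Friction and masses are not known exactly. Their poses are not given: they have to be found in the camera images.
- weight_500: The largest check weight: a plain solid steel disc, 56 mm in diameter and 25.5 mm high, about 500 g (unmarked), loose. Origin: centre of its underside; z up along its axis. At the start it is the lowest of the stack and stands on the balance's pan, up to 9 mm off the pan's middle.
- weight_200: The second largest check weight: a plain solid steel disc, 42 mm in diameter and 18 mm high, about 200 g (unmarked), loose. Origin: centre of its underside; z up along its axis. At the start it stands in the stack on the next larger weight, up to 3 mm off its middle.
- weight_100: The second smallest check weight: a plain solid steel disc, 30 mm in diameter and 18 mm high, about 100 g (unmarked), loose. Origin: centre of its underside; z up along its axis. At the start it stands in the stack on the next larger weight, up to 3 mm off its middle.
- weight_50: The smallest check weight: a plain solid steel disc, 20 mm in diameter and 20 mm high, about 50 g (unmarked), loose. Origin: centre of its underside; z up along its axis. At the start it stands in the stack on the next larger weight, up to 3 mm off its middle.
- case_500: The storage case of the largest weight: an open round black plastic dish, 76 mm in outer diameter and 13 mm high, loose (192 g), with a round tapered nest lined with grey felt: 60 mm wide at its flat floor, 68 mm wide at the rim, floor 6 mm above the dish's underside, rim 13 mm above it (7 mm deep). A seated weight stands 18.5 mm above the rim. Its screw lid lies aside, closed side up, and is not needed. Origin: centre of the dish's underside; z up.
- case_200: The storage case of the second largest weight: an open round black plastic dish, 62 mm in outer diameter and 13 mm high, loose (164 g), with a round tapered nest lined with grey felt: 46 mm wide at its flat floor, 54 mm wide at the rim, floor 6 mm above the dish's underside, rim 13 mm above it (7 mm deep). A seated weight stands 11 mm above the rim. Its screw lid lies aside, closed side up, and is not needed. Origin: centre of the dish's underside; z up.
- case_100: The storage case of the second smallest weight: an open round black plastic dish, 50 mm in outer diameter and 13 mm high, loose (140 g), with a round tapered nest lined with grey felt: 34 mm wide at its flat floor, 42 mm wide at the rim, floor 6 mm above the dish's underside, rim 13 mm above it (7 mm deep). A seated weight stands 11 mm above the rim. Its screw lid lies aside, closed side up, and is not needed. Origin: centre of the dish's underside; z up.
- case_50: The storage case of the smallest weight: an open round black plastic dish, 40 mm in outer diameter and 13 mm high, loose (120 g), with a round tapered nest lined with grey felt: 24 mm wide at its flat floor, 32 mm wide at the rim, floor 6 mm above the dish's underside, rim 13 mm above it (7 mm deep). A seated weight stands 13 mm above the rim. Its screw lid lies aside, closed side up, and is not needed. Origin: centre of the dish's underside; z up.
- balance: The balance, fixed on the bench: a low white and grey housing, 190 mm (x) by 150 mm (y), 45 mm high, sloping control panel with a display at its front (-x). Its round steel weighing pan, 104 mm in diameter, has its centre 30 mm behind (+x of) the origin and its top face 60 mm above the bench. Origin: centre of the housing's underside on the bench; z up.
- pipette_a: A hand pipette lying loose on the bench between the robot and the cases, 212 mm long (along its y), 27 mm wide, 31 mm high; leave it alone. Origin: centre of its underside.
Not all that is in view belongs to the job. What is shaped like the weight_100 but purple or yellow is not meant.

How it is judged:
By the outcome, as a careful person would: the job done as asked, in the order asked, and still so for the second after the job is handed in, with the robot touching nothing.
It also fails if it takes over 96 s, if anything falls off the work surface, if the arm or the gripper's body presses on something with over 40 N, if the wrist force passes 120 N, or if a joint passes its speed limit or range.

ROBOT

A 6-joint arm with a two-finger parallel gripper is mounted at the origin on a cart in front of the work surface, level with it; the furniture and walls round the work are solid. World frame = base frame: x ahead of the robot, y to its left, z up, the work surface at z = 0. Lengths are in m, angles in degrees, forces in N, time in s.
With the tool pointing down it reaches from about 0.35 to 0.975 m from the base axis. Payload 7.1 kg.
Tool frame: the origin (TCP) lies midway between the tips of the shut fingers; the grasp point (between the pads) lies arm.grip_depth behind it (arm.grip_depth is the distance from the TCP to the grasp point, in m); z points along the fingers, y is the direction in which the jaws open and shut (so a half turn about z gives the same grasp; the last joint's range is limited). The gripper opens to 88 mm and grips with 3 to 60 N. Pads are 20 mm wide; open, the fingers measure 115 mm over their backs; the gripper's body (75 mm by 178 mm) begins 61 mm behind the grasp point.
Start: joints at [71.161, 24.242, 93.386, -0, 62.372, -1.089], TCP at [0.191, 0.595, 0.223] pointing down, gripper open.
Joint ranges: [-172.04, 172.04], [-51.8, 120.97], [4.93, 147.93], [-75.15, 255.16], [6.16, 154.13], [-145.62, 145.62]. Speed limits (degrees/s): [136.94, 136.94, 172.46, 180, 180, 180].

INTERFACE

Orientations are given as [roll, pitch, yaw] about the fixed x, y, z axes, in that order (R = Rz(yaw) Ry(pitch) Rx(roll)).
In Python, from rig import telemetry, viewer, arm, cut_out gives the robot as it stands.
- The arm moves only by the tool carry_out, never from a script. Its argument "targets" is a list that holds one entry, the list of rows, each a list of 6 numbers: the shift along the tool's x, y, z in m, then the turn, a rotation vector about the tool's x, y, z in degrees. A call has 1 to 5 rows; each row shifts and turns the commanded pose from where the row before left it, along the tool's axes as they then stand; what a row does not reach is not made up. A row lasts 1/10 s, in which the tool goes at most 50 mm and 8.59 degrees, less where a joint would pass 70% of its speed; a pose out of reach is approached as far as the arm can. A call with a gripper value outside its range is refused whole. "claw" is the finger opening in m, from 0 to 0.0878, set as the call begins (left out, the last holds). The fingers move at their own pace and stop on an object; the grip force is fixed at half the most. Time passes only in rows, so rows that do not move let the fingers close. It gives the time, the measured TCP pose, the force and the opening at its end, in the units of the state.
- telemetry.sense(): the state, without advancing time (a new reading comes with each control period).
- viewer.capture(name): name is "side" or "top"; returns the picture (480x640x3 uint8, red, green, blue); there is no depth.
- viewer.camera_info(name): a dict with "fovy" (degrees; the focal length in pixels is half the picture's height over the tangent of half this angle, whatever the lens; pixels are square), "cx", "cy" (the principal point, pixels), "extrinsics" (4x4, takes a point from world to camera coordinates). Camera axes: x right, y down, z forward; pixel columns grow to the right and rows downward; lengths in m; the calibration is good to about 2 mm. A picture is of the moment at which its call begins. camera_info takes no time and is no camera call.
- arm.sign_off(): hands the job in, once; it reports no verdict.
Trained networks look in the newest picture that a camera, given by its name, has taken for a name from the list of things; names that differ only in an ending like _2 or _b are one class to them, and where a whole thing is asked for, a point or a joint stands for the part that bears it (a point fixed in the world has none). Each returns a list of dicts, best first, with "p" (0 to 1); they miss things now and then, are a little off and sometimes report something else, mostly with a low value. They report only what shows in the picture. A call takes as long as a camera call. They do not tell look-alikes from the thing itself.
- cut_out(camera, label): "region" (480x640 bool, what is visible of it) and "bbox" ([left, top, right, bottom] in pixels, round what is visible of it).
The state is a dict: "time": time; "joint_pos": joint angles; "dq": joint speeds; "effort": joint torques, N m; "position": TCP position; "tcp_rot": TCP orientation; "wrist_force": force on the tool from outside, world axes, zero at the start; "torque": the same for the moment, N m; "width": opening from 0.0 (shut) to 1.0 (fully open).
Only numpy, scipy, OpenCV 4.12 (cv2) and the standard library are available. Lean on these libraries where they do the work, as an engineer would, in place of code of your own. Each camera call takes 0.05 s, during which the arm holds its last target.

## Working session

There is one attempt and no reset: what is moved stays moved. The work goes in short steps, Python scripts to look and compute and a tool call to move; the robot and the scene stay as the last step left them, time stands still between calls to the robot, and variables do not carry over. Pictures are saved under pics/ and viewed, and the job is handed in when it is done.

Besides the shell and the picture viewer there is one more tool, called after ">>>" as a command line: name --argument value ..., lists and objects as JSON in quotes. carry_out: Moves the arm, as the interface text tells. Its arguments: {"type":"object","properties":{"targets":{"type":"array","items":{"type":"array","items":{"type":"array","items":{"type":"number"}}}},"claw":{"type":"number"}},"required":["targets"]}

```bash
ls; mkdir -p pics
python3 - <<'E'
from rig import telemetry, viewer, arm, cut_out
import cv2
print(telemetry.sense()); print(arm.grip_depth)
for n in("side","top"):
    im=viewer.capture(n); cv2.imwrite(f"pics/{n}0.png",im[:,:,::-1]); print(viewer.camera_info(n))
E
```

```text
pics
{'time': 0.0, 'joint_pos': array([ 7.11615445e+01,  2.42846961e+01,  9.34324823e+01, -1.87165797e-03,
        6.23729384e+01, -1.08892483e+00]), 'dq': array([ 0.15659594, -0.0708686 , -0.1356163 , -0.12969999, -0.07500551,
       -0.02531226]), 'effort': array([ 1.08399061e-03, -5.44611740e+01, -2.73680466e+01,  6.44298806e-02,
        2.25479464e-02, -9.89913133e-05]), 'position': array([0.1903374 , 0.59471044, 0.22189162]), 'tcp_rot': array([-1.79909868e+02, -5.60022591e-05,  1.62251339e+02]), 'wrist_force': array([ 0.68833131, -0.56297317, -0.7668822 ]), 'torque': array([-0.02561405,  0.02027757, -0.02381275]), 'width': 0.9981906479017372}
0.0187
{'fovy': 46.96099336843774, 'cx': 318.2426381909305, 'cy': 250.9388548987542, 'extrinsics': array([[-0.95718941, -0.28940594, -0.00571303,  0.52554818],
       [-0.14443156,  0.49461523, -0.85702701,  0.01875669],
       [ 0.25085446, -0.81951204, -0.51523981,  1.14718304],
       [ 0.        ,  0.        ,  0.        ,  1.        ]])}
{'fovy': 48.6521728358661, 'cx': 315.3077835384766, 'cy': 241.64439419892437, 'extrinsics': array([[ 0.11646255, -0.99319449, -0.00108626,  0.23143978],
       [-0.97093682, -0.11362222, -0.21064586,  0.52439987],
       [ 0.20908889,  0.02558704, -0.97756183,  0.90017633],
       [ 0.        ,  0.        ,  0.        ,  1.        ]])}
```

View pics/side0.png

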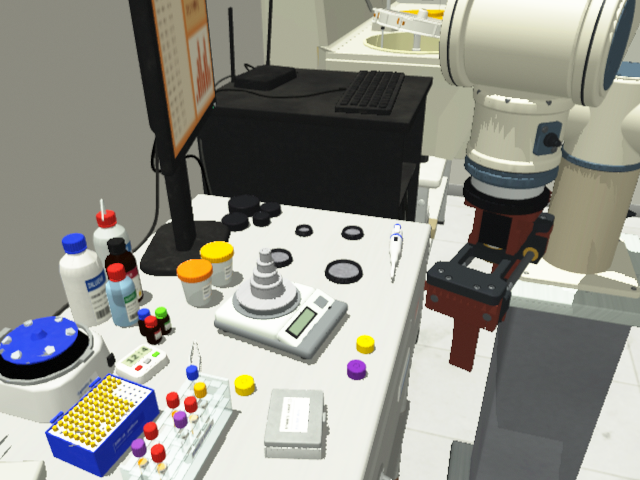

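View pics/top0.png

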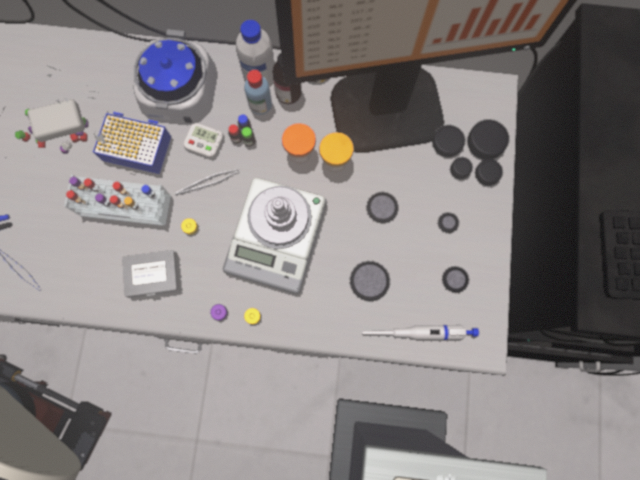

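```bash
cat > h.py <<'E'
import numpy as np, cv2
from scipy.spatial.transform import Rotation as R
from scipy.optimize import least_squares
from rig import telemetry, viewer, arm, cut_out
INF={n:viewer.camera_info(n) for n in("side","top")}
def proj(n,P):
    i=INF[n];f=240/np.tan(np.radians(i["fovy"]/2));E=i["extrinsics"]
    c=np.atleast_2d(P)@E[:3,:3].T+E[:3,3]
    return np.c_[f*c[:,0]/c[:,2]+i["cx"],f*c[:,1]/c[:,2]+i["cy"]]
def ray(n,uv,z):
    i=INF[n];f=240/np.tan(np.radians(i["fovy"]/2));E=i["extrinsics"]
    d=E[:3,:3].T@np.array([(uv[0]-i["cx"])/f,(uv[1]-i["cy"])/f,1]);o=-E[:3,:3].T@E[:3,3]
    return o+d*(z-o[2])/d[2]
def circ(x,y,z,r,n=60):
    t=np.linspace(0,2*np.pi,n,endpoint=False)
    return np.c_[x+r*np.cos(t),y+r*np.sin(t),0*t+z]
E
python3 - <<'E'
from h import *
names=["weight_500","weight_200","weight_100","weight_50","case_500","case_200","case_100","case_50","balance","pipette_a"]
for n in("side","top"):
    viewer.capture(n)
    for l in names:
        for d in cut_out(n,l)[:6]:
            m=d["region"]; ys,xs=np.nonzero(m)
            print(n,l,round(d["p"],2),np.round(d["bbox"],1),m.sum(),xs.mean().round(1),ys.mean().round(1))
E
```

```text
side weight_500 0.87 [249.2 272.6 282.5 297.2] 483 267.2 288.0
side weight_500 0.87 [345.  356.8 365.1 380.9] 334 356.0 369.0
side weight_500 0.81 [231.4 371.3 252.  393.1] 368 244.3 384.4
side weight_500 0.75 [256.5 256.  273.9 272.9] 198 265.0 266.0
side weight_500 0.64 [253.  267.6 277.9 287.2] 262 264.4 277.0
side weight_500 0.63 [259.  246.3 272.5 264.1] 169 265.4 254.4
side weight_200 0.87 [249.2 272.6 282.5 297.2] 483 267.2 288.0
side weight_200 0.87 [345.  356.8 365.1 380.9] 334 356.0 369.0
side weight_200 0.81 [231.4 371.3 252.  393.1] 368 244.3 384.4
side weight_200 0.75 [256.5 256.  273.9 272.9] 198 265.0 266.0
side weight_200 0.64 [253.  267.6 277.9 287.2] 262 264.4 277.0
side weight_200 0.63 [259.  246.3 272.5 264.1] 169 265.4 254.4
side weight_100 0.87 [249.2 272.6 282.5 297.2] 483 267.2 288.0
side weight_100 0.87 [345.  356.8 365.1 380.9] 334 356.0 369.0
side weight_100 0.81 [231.4 371.3 252.  393.1] 368 244.3 384.4
side weight_100 0.75 [256.5 256.  273.9 272.9] 198 265.0 266.0
side weight_100 0.64 [253.  267.6 277.9 287.2] 262 264.4 277.0
side weight_100 0.63 [259.  2
[... 3358 characters left out ...]
7 [365.6 192.1 401.  225.2] 844 381.9 207.3
top case_200 0.57 [436.9 211.6 460.4 235.2] 350 448.2 222.3
top case_100 0.89 [350.1 260.2 389.6 301.4] 1274 369.6 280.6
top case_100 0.88 [439.4 268.4 469.4 290.6] 555 455.2 278.9
top case_100 0.7 [365.6 192.1 401.  225.2] 844 381.9 207.3
top case_100 0.57 [436.9 211.6 460.4 235.2] 350 448.2 222.3
top case_50 0.89 [350.1 260.2 389.6 301.4] 1274 369.6 280.6
top case_50 0.88 [439.4 268.4 469.4 290.6] 555 455.2 278.9
top case_50 0.7 [365.6 192.1 401.  225.2] 844 381.9 207.3
top case_50 0.57 [436.9 211.6 460.4 235.2] 350 448.2 222.3
top balance 0.9 [225.6 181.2 327.7 296.4] 7265 274.8 237.9
top pipette_a 0.79 [359.9 326.1 478.4 341.7] 1101 429.3 332.0
```

Run:
```python
import cv2
a=cv2.imread('pics/side0.png')[180:350,200:420]; b=cv2.imread('pics/top0.png')[110:350,220:490]
cv2.imwrite('pics/c1.png',cv2.resize(a,None,fx=3.5,fy=3.5,interpolation=cv2.INTER_CUBIC)[:600]);cv2.imwrite('pics/c2.png',cv2.resize(b,None,fx=2.5,fy=2.5,interpolation=cv2.INTER_CUBIC))
```

```text
(no output)
```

View pics/c1.png

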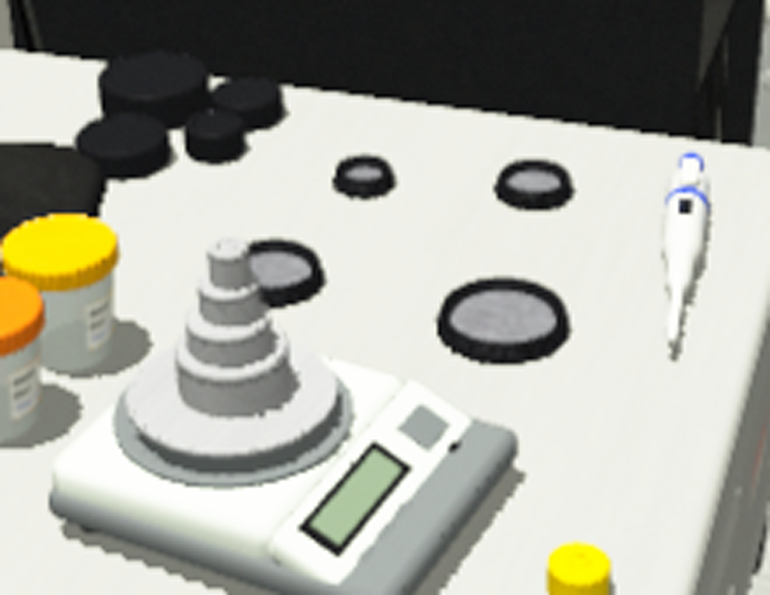

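View pics/c2.png

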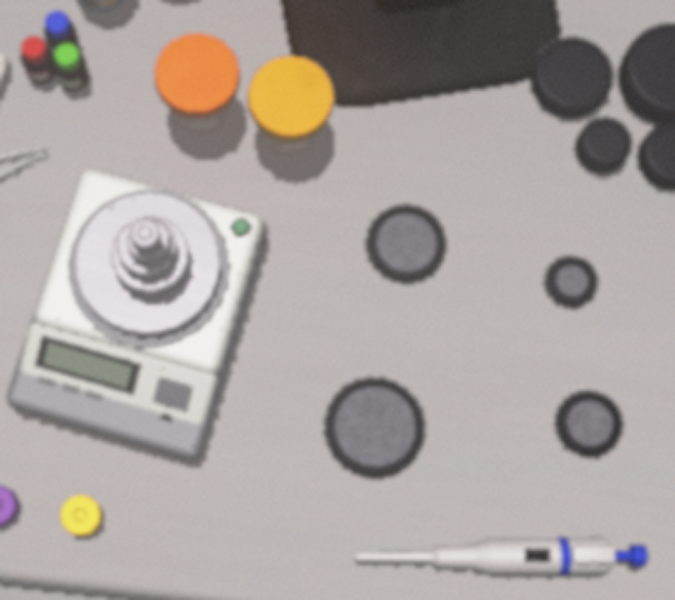

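```bash
cat >> h.py <<'E'
def sil(n,x,y,z0,z1,r):
    return cv2.convexHull(np.r_[proj(n,circ(x,y,z0,r)),proj(n,circ(x,y,z1,r))].astype(np.float32))[:,0]
def cen(p):
    m=cv2.moments(p.astype(np.float32)); return np.array([m['m10']/m['m00'],m['m01']/m['m00']])
def fitc(n,reg,z0,z1,r):
    ys,xs=np.nonzero(reg); c=np.array([xs.mean(),ys.mean()]); g=ray(n,c,(z0+z1)/2)[:2]
    s=least_squares(lambda q:cen(sil(n,q[0],q[1],z0,z1,r))-c,g,diff_step=1e-4)
    return s.x, cv2.contourArea(sil(n,*s.x,z0,z1,r))
E
python3 - <<'E'
from h import *
import h
for n,cc in(("side",{500:(343,270),100:(352,232),50:(304,230)}),("top",{500:(369,280),200:(382,207),100:(455,279),50:(448,222)})):
    im=viewer.capture(n).copy(); big=cv2.resize(im,None,fx=1,fy=1)
    ds=cut_out(n,"case_50")
    for k,c in cc.items():
        for d in ds:
            ys,xs=np.nonzero(d["region"])
            if np.hypot(xs.mean()-c[0],ys.mean()-c[1])<6:
                x,a=fitc(n,d["region"],0,.013,{500:.038,200:.031,100:.025,50:.02}[k])
                print(n,k,x.round(4),int(a),len(xs))
for n,c in(("top",(278.8,202.8)),("side",(265,249.5))): print(n,ray(n,c,.1415).round(4))
E
```

```text
side 500 [0.4409 0.1819] 825 784
side 100 [0.4626 0.0228] 301 285
side 50 [0.5703 0.0408] 206 200
top 500 [0.4428 0.182 ] 1340 1296
top 200 [0.5871 0.1724] 851 779
top 100 [0.4642 0.0249] 613 554
top 50 [0.5712 0.0451] 383 339
top [0.5342 0.3566 0.1415]
side [0.5321 0.3578 0.1415]
```

```bash
cat >> h.py <<'E'
from scipy.ndimage import map_coordinates
from scipy.optimize import minimize
def dens(p,step=0.5):
    q=np.r_[p,p[:1]]; out=[];nr=[]
    c=p.mean(0)
    for a,b in zip(q[:-1],q[1:]):
        L=np.hypot(*(b-a)); k=max(1,int(np.ceil(L/step))); t=(np.arange(k)+.5)[:,None]/k
        nn=np.array([(b-a)[1],-(b-a)[0]])/max(L,1e-9)
        if nn@((a+b)/2-c)<0: nn=-nn
        out.append(a+(b-a)*t); nr.append(np.repeat(nn[None],k,0))
    return np.vstack(out),np.vstack(nr)
def edge(g,p,sgn,w=1.2):
    P,N=dens(p); s=lambda q:map_coordinates(g,[q[:,1],q[:,0]],order=1,mode='nearest')
    d=s(P+w*N)-s(P-w*N)
    return (sgn*d).mean() if sgn else np.abs(d).mean()
def efit(n,g,poly,q0,sgn,rad=.006):
    best=None
    for dx in np.arange(-rad,rad+1e-9,.001):
        for dy in np.arange(-rad,rad+1e-9,.001):
            v=edge(g,poly(n,q0[0]+dx,q0[1]+dy),sgn)
            if best is None or v>best[0]: best=(v,q0[0]+dx,q0[1]+dy)
    r=minimize(lambda q:-edge(g,poly(n,*q),sgn),best[1:],method='Nelder-Mead',options=dict(initial_simplex=np.array([best[1:],[best[1]+.0007,best[2]],[best[1],best[2]+.0007]]),xatol=5e-5))
    return r.x,-r.fun
def gray(n):
    return cv2.GaussianBlur(cv2.cvtColor(viewer.capture(n),cv2.COLOR_RGB2GRAY).astype(np.float32),(0,0),.7)
DIM={500:(.028,.0255,.038,.030,.034),200:(.021,.018,.031,.023,.027),100:(.015,.018,.025,.017,.021),50:(.010,.020,.020,.012,.016)}
def outer(k): return lambda n,x,y: sil(n,x,y,0,.013,DIM[k][2])
def rim(k): return lambda n,x,y: proj(n,circ(x,y,.013,DIM[k][4]))
def disk(z,r): return lambda n,x,y: proj(n,circ(x,y,z,r))
E
cat > m1.py <<'E'
from h import *
C={500:(.442,.182),200:(.587,.1724),100:(.4634,.024),50:(.571,.043)}
for n in("side","top"):
    g=gray(n)
    for k in C:
        a,v=efit(n,g,outer(k),C[k],+1); 
        b,w=efit(n,g,disk(.013,DIM[k][2]),C[k],+1)
        print(n,k,'out',a.round(4),round(v,1),'topcircle',b.round(4),round(w,1))
    z=.06
    for k in(500,200,100,50):
        z+=DIM[k][1]
        a,v=efit(n,g,disk(z,DIM[k][0]),(.533,.357),0,.01)
        print(n,'W',k,z,a.round(4),round(v,1))
    b,w=efit(n,g,disk(.060,.052),(.533,.357),0,.012)
    print('pan',b.round(4),w)
E
python3 m1.py
```

```text
side 500 out [0.4415 0.1832] 136.5 topcircle [0.4401 0.1885] 89.6
side 200 out [0.5871 0.1742] 89.4 topcircle [0.5828 0.1777] 65.4
side 100 out [0.4623 0.0242] 138.9 topcircle [0.461 0.03 ] 84.9
side 50 out [0.5702 0.0447] 138.5 topcircle [0.5682 0.0506] 90.0
side W 500 0.08549999999999999 [0.5344 0.3622] 43.7
side W 200 0.1035 [0.5311 0.35  ] 48.3
side W 100 0.1215 [0.5317 0.3494] 46.5
side W 50 0.1415 [0.5123 0.3548] 94.5
pan [0.5338 0.3631] 59.26804733276367
top 500 out [0.4422 0.1834] 69.2 topcircle [0.4415 0.1838] 73.1
top 200 out [0.5865 0.1728] 65.8 topcircle [0.5849 0.1733] 72.3
top 100 out [0.4636 0.0248] 71.4 topcircle [0.4627 0.0262] 80.2
top 50 out [0.5712 0.045 ] 68.1 topcircle [0.5696 0.0463] 74.7
top W 500 0.08549999999999999 [0.5269 0.3553] 38.9
top W 200 0.1035 [0.5303 0.3581] 36.7
top W 100 0.1215 [0.52   0.3519] 47.5
top W 50 0.1415 [0.5339 0.3609] 23.5
pan [0.5354 0.3627] 43.172760009765625
```

```bash
cat > ov.py <<'E'
from h import *
def overlay(n,items,box,s,fn,im=None):
    im=viewer.capture(n) if im is None else im
    x0,y0,x1,y1=box; c=cv2.resize(im[y0:y1,x0:x1,::-1],None,fx=s,fy=s,interpolation=cv2.INTER_CUBIC)
    for p,col in items:
        q=((p-[x0,y0]+.5)*s-.5)
        cv2.polylines(c,[np.round(q*8).astype(np.int32)],True,col,1,cv2.LINE_AA,3)
    cv2.imwrite(fn,c)
def stack(n,cs,ks=(500,200,100,50)):
    z=.06;o=[];cols=[(0,0,255),(0,200,0),(255,0,0),(0,200,255)]
    for i,k in enumerate(ks):
        o.append((sil(n,*cs[i],z,z+DIM[k][1],DIM[k][0]),cols[i])); z+=DIM[k][1]
    return o
E
python3 - <<'E'
from ov import *
cs=[(.533,.358)]*4
a=stack("side",cs)+[(proj("side",circ(.5346,.363,.06,.052)),(255,0,255))]
b=stack("top",cs)+[(proj("top",circ(.5346,.363,.06,.052)),(255,0,255))]
overlay("side",a,(225,235,315,325),6.5,"pics/o1.png"); overlay("top",b,(235,175,325,260),7,"pics/o2.png")
E
```

```text
(no output)
```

View pics/o1.png

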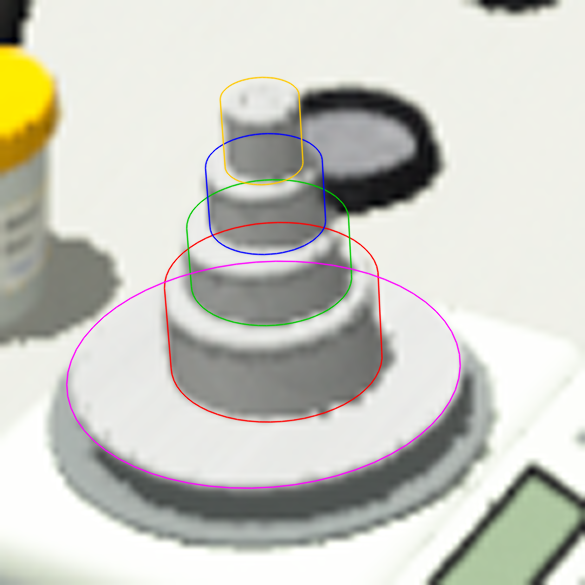

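View pics/o2.png

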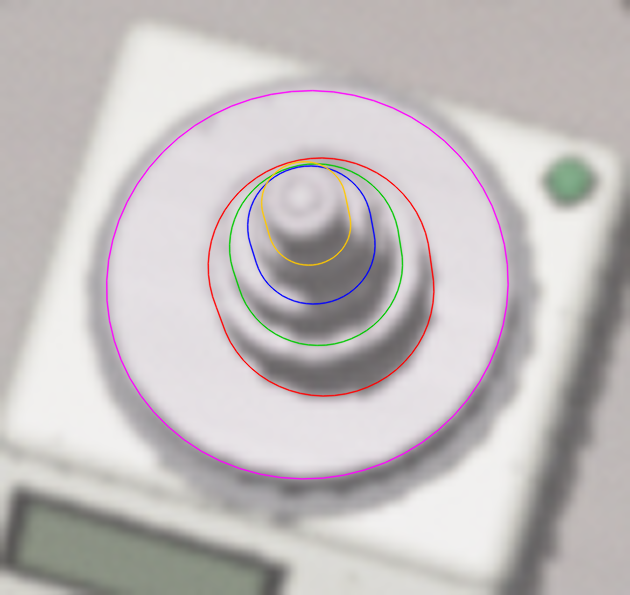

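```bash
cat > m2.py <<'E'
from ov import *
G={n:gray(n) for n in("side","top")}
def front(n,x,y,z,r):  # near arc of circle toward camera
    E=INF[n]["extrinsics"]; o=-E[:3,:3].T@E[:3,3]; a=np.arctan2(o[1]-y,o[0]-x)
    t=a+np.linspace(-1.3,1.3,40); return proj(n,np.c_[x+r*np.cos(t),y+r*np.sin(t),0*t+z])
def arc(g,p,w=1.0):
    d=np.gradient(p,axis=0); N=np.c_[d[:,1],-d[:,0]]; N/=np.linalg.norm(N,axis=1)[:,None]; c=p.mean(0)
    if ((p[20]-(p[0]+p[-1])/2)@N[20])<0:N=-N
    s=lambda q:map_coordinates(g,[q[:,1],q[:,0]],order=1)
    return s(p+w*N)-s(p-w*N)   # outside - inside
def score(q,z,k,views):
    r,h=DIM[k][:2]; v=0
    for n in views: v+= -arc(G[n],front(n,*q,z+h,r)).mean()+arc(G[n],front(n,*q,z,r)).mean()
    return v
if __name__=="__main__":
    z=.06; cs=[]
    for k in(500,200,100,50):
        out=[]
        for views in(("side",),("top",),("side","top")):
            best=max(((score((.533+a,.358+b),z,k,views),.533+a,.358+b) for a in np.arange(-.008,.0081,.0005) for b in np.arange(-.008,.0081,.0005)))
            out.append(np.round(best,4))
        print(k,out); z+=DIM[k][1]; cs.append(tuple(out[2][1:]))
    for n,b,s in(("side",(225,235,315,325),6.5),("top",(235,175,325,260),7)): overlay(n,stack(n,cs),b,s,f"pics/o3{n}.png")
E
python3 m2.py
```

```text
500 [array([114.4037,   0.533 ,   0.359 ]), array([84.6829,  0.535 ,  0.359 ]), array([191.1804,   0.534 ,   0.359 ])]
200 [array([115.3123,   0.5335,   0.3595]), array([58.5069,  0.5355,  0.36  ]), array([161.3143,   0.535 ,   0.36  ])]
100 [array([107.086 ,   0.5325,   0.358 ]), array([59.019,  0.525,  0.356]), array([107.7881,   0.534 ,   0.358 ])]
50 [array([109.2869,   0.532 ,   0.357 ]), array([49.5272,  0.535 ,  0.359 ]), array([138.8697,   0.5335,   0.358 ])]
```

>>> carry_out --targets '[[[0,0,0,0,0,-5.9],[0,0,0,0,0,-5.9],[0,0,0,0,0,-5.9],[-0.034,-0.024,0,0,0,0],[-0.034,-0.024,0,0,0,0]]]' --claw 0.05

```text
time: 2.3
position: [0.2584, 0.5471, 0.2226]
tcp_rot: [180.0, 0.0, -179.9]
wrist_force: [0.1, 0.2, -0.1]
width: 0.593
```

>>> carry_out --targets '[[[-0.034,-0.024,0,0,0,0],[-0.034,-0.024,0,0,0,0],[-0.034,-0.024,0,0,0,0],[-0.034,-0.024,0,0,0,0],[-0.034,-0.024,0,0,0,0]]]'

```text
time: 2.8
position: [0.4296, 0.4259, 0.2228]
tcp_rot: [180.0, 0.0, 180.0]
wrist_force: [1.2, 0.5, 0.7]
width: 0.568
```

>>> carry_out --targets '[[[-0.034,-0.024,0,0,0,0],[-0.034,-0.022,0,0,0,0],[-0.032,-0.02,0,0,0,0],[0,0,0,0,0,0],[0,0,0,0,0,0]]]'

```text
time: 3.3
position: [0.5287, 0.3604, 0.2224]
tcp_rot: [180.0, -0.0, 179.8]
wrist_force: [0.1, 0.5, -0.4]
width: 0.571
```

>>> carry_out --targets '[[[-0.005,-0.0024,0.02,0,0,0],[0,0,0.027,0,0,0],[0,0,0,0,0,0]]]' --claw 0.04

```text
time: 3.6
position: [0.5301, 0.3581, 0.1724]
tcp_rot: [-179.8, -0.3, -180.0]
wrist_force: [-0.7, -0.6, -0.1]
width: 0.455
```

Run:
```python
from ov import *
print(telemetry.sense()["position"])
for n,b,s in(("side",(205,175,325,325),4),("top",(225,150,345,270),5)): overlay(n,[],b,s,f"pics/g1{n}.png")
a=cv2.imread("pics/g1side.png");b=cv2.imread("pics/g1top.png");h=600
b=cv2.resize(b,(320,320));o=np.zeros((600,800,3),np.uint8);o[:600,:480]=a;o[:320,480:]=b;cv2.imwrite("pics/g1.png",o)
```

```text
[0.53009872 0.35806572 0.1723905 ]
```

View pics/g1.png

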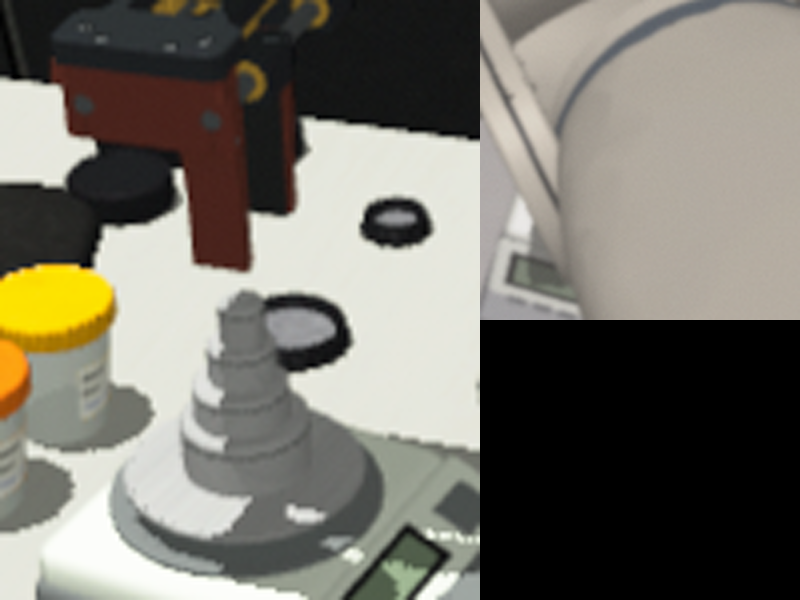

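>>> carry_out --targets '[[[0,0,0,0,0,0]]]'

```text
time: 3.8
position: [0.5334, 0.3595, 0.177]
tcp_rot: [179.9, 0.1, -180.0]
wrist_force: [0.5, 0.7, 0.8]
width: 0.456
```

Run:
```python
from ov import *
viewer.capture("side");s=telemetry.sense();print(s["position"],s["width"])
p=s["position"]
# near finger inner face at y+half, outer face ~13.6mm further, x+-10mm
h=s["width"]*.0878/2
it=[]
for y in(h,h+.0136):
    it+= [np.array([[p[0]-.01,p[1]+y,p[2]],[p[0]+.01,p[1]+y,p[2]],[p[0]+.01,p[1]+y,p[2]+.03],[p[0]-.01,p[1]+y,p[2]+.03]])]
it=[(proj("side",q),(0,255,0)) for q in it]
overlay("side",it,(215,195,305,300),5.5,"pics/g2.png")
```

```text
[0.53355887 0.35948535 0.17720117] 0.45789415422986945
```

View pics/g2.png

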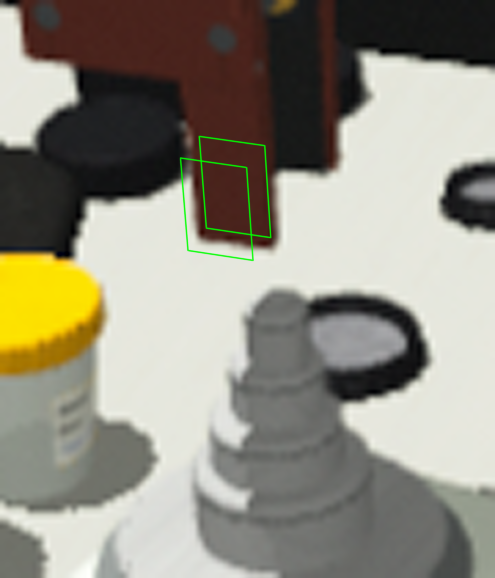

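>>> carry_out --targets '[[[0,-0.0005,0.02,0,0,0],[0,0,0.02,0,0,0],[0,0,0.0055,0,0,0],[0,0,0,0,0,0],[0,0,0,0,0,0]]]'

```text
time: 4.4
position: [0.5339, 0.3584, 0.1313]
tcp_rot: [180.0, 0.1, 179.9]
wrist_force: [0.0, -1.2, 0.4]
width: 0.453
```

Run:
```python
from ov import *
overlay("side",[],(215,195,305,300),5.5,"pics/g3.png")
s=telemetry.sense();print(s["position"],s["width"],s["wrist_force"])
```

```text
[0.53396444 0.35852113 0.13142148] 0.4516952164783648 [-0.55115694 -0.55101842  1.13809833]
```

View pics/g3.png

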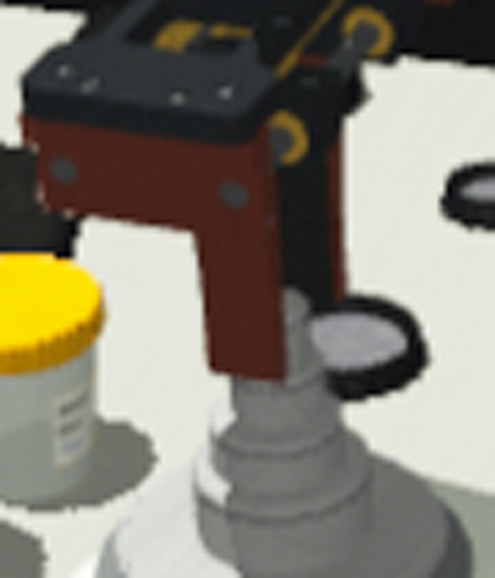

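>>> carry_out --targets '[[[0,0,0,0,0,0],[0,0,0,0,0,0],[0,0,0,0,0,0],[0,0,0,0,0,0],[0,0,0,0,0,0]]]' --claw 0.01

```text
time: 4.95
position: [0.5335, 0.3582, 0.1306]
tcp_rot: [180.0, 0.0, 179.9]
wrist_force: [-0.5, 0.0, 3.1]
width: 0.215
```

>>> carry_out --targets '[[[0,0,-0.01,0,0,0],[0,0,-0.02,0,0,0],[0,0,-0.03,0,0,0],[-0.004,-0.03,0,0,0,0],[-0.005,-0.045,0,0,0,0]]]'

```text
time: 5.45
position: [0.5429, 0.2843, 0.1919]
tcp_rot: [179.9, 0.2, -179.9]
wrist_force: [0.6, -0.3, -0.2]
width: 0.216
```

Run:
```python
from ov import *
overlay("side",[],(215,155,335,300),4,"pics/g4.png")
s=telemetry.sense();print(s["position"],s["width"],s["wrist_force"])
```

```text
[0.54237839 0.2770012  0.19084423] 0.21243917285106562 [-0.59356161 -4.45094507 -1.66436413]
```

View pics/g4.png

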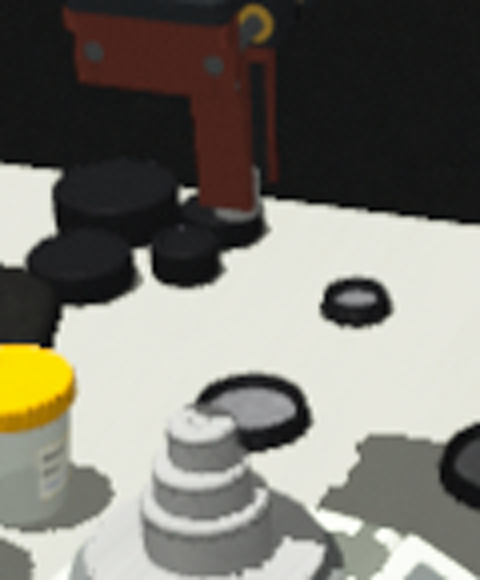

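>>> carry_out --targets '[[[-0.0047,-0.042,0,0,0,0],[-0.0047,-0.042,0,0,0,0],[-0.0047,-0.042,0,0,0,0],[-0.0047,-0.042,0,0,0,0],[-0.0047,-0.04,0,0,0,0]]]'

```text
time: 6.0
position: [0.5655, 0.0733, 0.1906]
tcp_rot: [-180.0, 0.0, 179.9]
wrist_force: [0.4, 0.5, -1.1]
width: 0.22
```

>>> carry_out --targets '[[[-0.0047,-0.03,0,0,0,0],[0,0,0.03,0,0,0],[0,0,0.05,0,0,0],[0,0,0.03,0,0,0],[0,0,0,0,0,0]]]'

```text
time: 6.5
position: [0.5671, 0.0447, 0.0766]
tcp_rot: [-180.0, -0.5, 179.9]
wrist_force: [-0.2, -0.2, -0.5]
width: 0.216
```

>>> carry_out --targets '[[[0,0,0,0,0,0],[0,0,0,0,0,0]]]'

```text
time: 6.7
position: [0.5717, 0.0452, 0.0822]
tcp_rot: [180.0, 0.2, 180.0]
wrist_force: [0.1, -0.4, -0.9]
width: 0.221
```

```bash
cat > st.py <<'E'
from ov import *
import sys
k=int(sys.argv[1]);fn=sys.argv[2]; box=tuple(map(int,sys.argv[3].split(','))); off=float(sys.argv[4]) if len(sys.argv)>4 else .009
im=viewer.capture("side"); s=telemetry.sense(); p=s["position"]; print(p.round(4),s["width"],s["wrist_force"].round(1))
CC={500:(.4419,.1833),200:(.5867,.1733),100:(.463,.0245),50:(.5707,.0448)}
r,h=DIM[k][:2]; z=p[2]-off
overlay("side",[(sil("side",p[0],p[1],z,z+h,r),(0,255,0)),(sil("side",*CC[k],0,.013,DIM[k][2]),(0,0,255))],box,5,fn,im)
E
python3 st.py 50 pics/p1.png 255,150,365,260
```

```text
[0.5718 0.0452 0.0823] 0.21330386063865187 [ 0.2  0.3 -1.7]
```

View pics/p1.png

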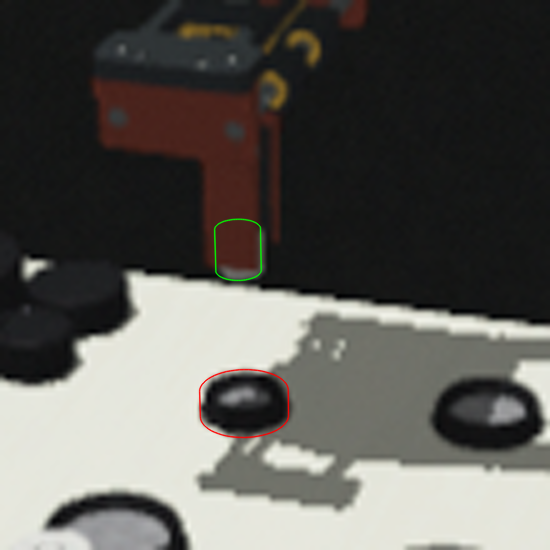

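>>> carry_out --targets '[[[0.0008,0,0.025,0,0,0],[0,0,0.025,0,0,0],[0,0,0.006,0,0,0],[0,0,0,0,0,0],[0,0,0,0,0,0]]]'

```text
time: 7.25
position: [0.5705, 0.0451, 0.0256]
tcp_rot: [180.0, 0.1, 180.0]
wrist_force: [0.6, -0.1, -0.9]
width: 0.215
```

```bash
python3 st.py 50 pics/p2.png 255,180,365,290
```

```text
[0.5706 0.0451 0.0257] 0.21605873516023227 [ 0.2 -0.5 -0.5]
```

View pics/p2.png

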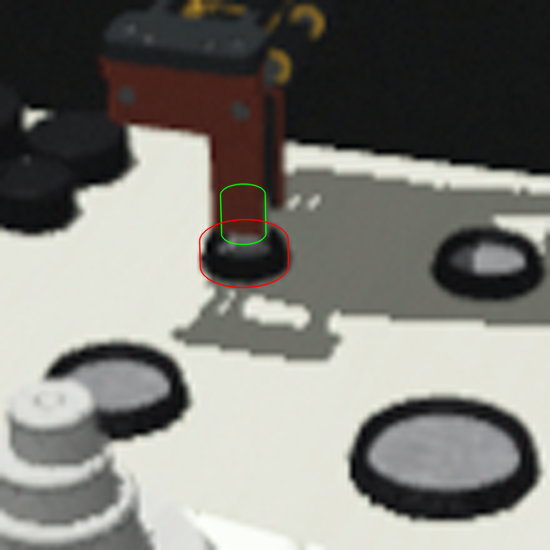

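Well centred. Going down in small steps.

>>> carry_out --targets '[[[0,0,0.003,0,0,0],[0,0,0.003,0,0,0],[0,0,0.002,0,0,0],[0,0,0,0,0,0],[0,0,0,0,0,0]]]'

```text
time: 7.8
position: [0.5695, 0.045, 0.0161]
tcp_rot: [180.0, 0.0, 179.9]
wrist_force: [0.6, -1.7, 0.4]
width: 0.22
```

>>> carry_out --targets '[[[0,0,0.001,0,0,0],[0,0,0,0,0,0],[0,0,0,0,0,0]]]'

```text
time: 8.1
position: [0.5696, 0.045, 0.0152]
tcp_rot: [180.0, 0.0, 179.9]
wrist_force: [1.2, -1.3, 0.9]
width: 0.215
```

>>> carry_out --targets '[[[0,0,0.0006,0,0,0],[0,0,0,0,0,0],[0,0,0,0,0,0]]]'

```text
time: 8.4
position: [0.5697, 0.045, 0.0151]
tcp_rot: [180.0, 0.0, 180.0]
wrist_force: [-1.0, -0.5, 6.4]
width: 0.214
```

```bash
python3 st.py 50 pics/p3.png 265,180,345,260
```

```text
[0.5696 0.045  0.0151] 0.21586161211657373 [-0.6 -1.2  5.7]
```

View pics/p3.png

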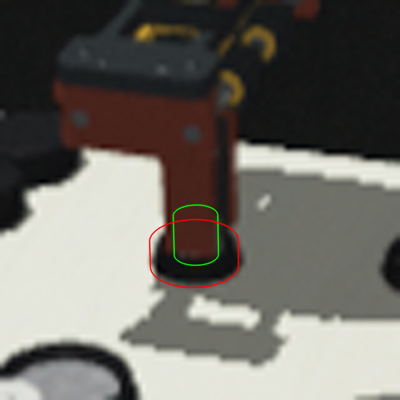

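>>> carry_out --targets '[[[0,0,0,0,0,0],[0,0,0,0,0,0],[0,0,0,0,0,0],[0,0,-0.005,0,0,0],[0,0,-0.02,0,0,0]]]' --claw 0.034

```text
time: 8.95
position: [0.5678, 0.0449, 0.0383]
tcp_rot: [-180.0, -0.2, 180.0]
wrist_force: [-0.4, 0.5, 0.9]
width: 0.387
```

>>> carry_out --targets '[[[0,0,-0.04,0,0,0],[0,0,-0.045,0,0,0],[0.003,0.035,-0.045,0,0,0],[0.005,0.045,-0.02,0,0,0],[0.005,0.045,0,0,0,0]]]'

```text
time: 9.45
position: [0.5589, 0.1671, 0.1883]
tcp_rot: [179.9, 0.4, 179.8]
wrist_force: [1.4, 0.3, -0.7]
width: 0.391
```

Run:
```python
from ov import *
CC=(.5707,.0448);r,h=DIM[50][:2]
for n,b,s in(("side",(265,190,345,260),5),("top",(410,190,490,260),5)):
    overlay(n,[(sil(n,*CC,.006,.026,r),(0,255,0))],b,s,f"pics/q{n}.png")
cv2.imwrite("pics/q1.png",np.hstack([cv2.imread("pics/qside.png"),cv2.imread("pics/qtop.png")]))
```

```text
(no output)
```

View pics/q1.png

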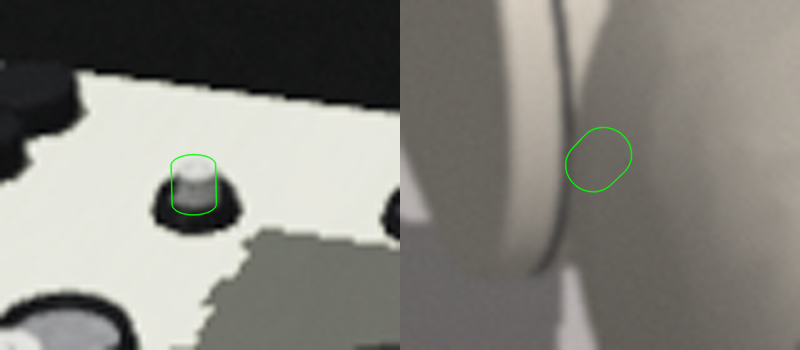

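>>> carry_out --targets '[[[0.005,0.042,0,0,0,0],[0.005,0.042,0,0,0,0],[0.005,0.042,0,0,0,0],[0.005,0.042,0,0,0,0],[0.0035,0.02,0,0,0,0]]]' --claw 0.05

```text
time: 10.05
position: [0.5331, 0.3558, 0.1838]
tcp_rot: [180.0, -0.0, -180.0]
wrist_force: [0.4, 0.8, 0.1]
width: 0.572
```

>>> carry_out --targets '[[[0,0,0.02,0,0,0],[0,0,0.02,0,0,0],[0,0,0,0,0,0],[0,0,0,0,0,0]]]'

```text
time: 10.45
position: [0.5336, 0.3527, 0.1438]
tcp_rot: [-179.9, -0.1, 179.9]
wrist_force: [1.1, 0.3, -0.2]
width: 0.568
```

Run:
```python
from ov import *
im=viewer.capture("side");s=telemetry.sense();print(s["position"],s["width"],s["wrist_force"])
overlay("side",stack("side",[(.534,.359),(.5345,.3597),(.5335,.358)],(500,200,100)),(215,195,305,300),5.5,"pics/g5.png",im)
```

```text
[0.53407703 0.35308197 0.14456409] 0.570924930715663 [ 0.61806714 -0.14679757 -0.0948751 ]
```

View pics/g5.png

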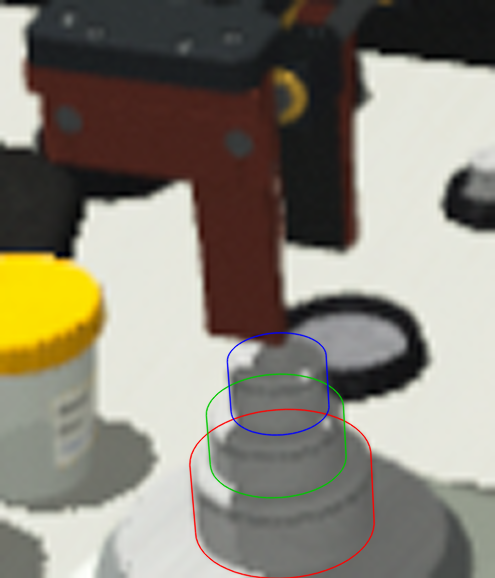

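>>> carry_out --targets '[[[0,0.005,0,0,0,0],[0,0,0.015,0,0,0],[0,0,0.0165,0,0,0],[0,0,0,0,0,0],[0,0,0,0,0,0]]]'

```text
time: 11.0
position: [0.5329, 0.3583, 0.1113]
tcp_rot: [-179.9, -0.1, 180.0]
wrist_force: [-1.3, 0.2, 0.3]
width: 0.565
```

>>> carry_out --targets '[[[0,0,0,0,0,0],[0,0,0,0,0,0],[0,0,0,0,0,0],[0,0,0,0,0,0],[0,0,0,0,0,0]]]' --claw 0.02

```text
time: 11.5
position: [0.5338, 0.3588, 0.1129]
tcp_rot: [180.0, 0.0, 179.9]
wrist_force: [-0.6, -0.6, 2.8]
width: 0.329
```

>>> carry_out --targets '[[[0,0,-0.01,0,0,0],[0,0,-0.02,0,0,0],[0,0,-0.02,0,0,0],[0.0088,-0.03,0,0,0,0],[0.0088,-0.042,0,0,0,0]]]'

```text
time: 12.0
position: [0.5164, 0.2877, 0.1639]
tcp_rot: [179.9, 0.2, -179.9]
wrist_force: [0.7, -0.4, -1.0]
width: 0.33
```

>>> carry_out --targets '[[[0.0088,-0.042,0,0,0,0],[0.0088,-0.042,0,0,0,0],[0.0088,-0.042,0,0,0,0],[0.0088,-0.042,0,0,0,0],[0.0088,-0.042,0,0,0,0]]]'

```text
time: 12.5
position: [0.4713, 0.0753, 0.1632]
tcp_rot: [180.0, 0.1, 180.0]
wrist_force: [0.4, -0.3, -0.2]
width: 0.332
```

>>> carry_out --targets '[[[0.0088,-0.042,0,0,0,0],[0,-0.009,0.02,0,0,0],[0,0,0.04,0,0,0],[0,0,0.02,0,0,0],[0,0,0,0,0,0]]]'

```text
time: 13.0
position: [0.4611, 0.0255, 0.0808]
tcp_rot: [-180.0, -0.3, 179.9]
wrist_force: [0.0, 0.6, -0.8]
width: 0.333
```

```bash
python3 st.py 100 pics/p4.png 295,150,405,260
```

```text
[0.4622 0.0257 0.0821] 0.3285750014838893 [ 0.7 -0.1  0.3]
```

View pics/p4.png

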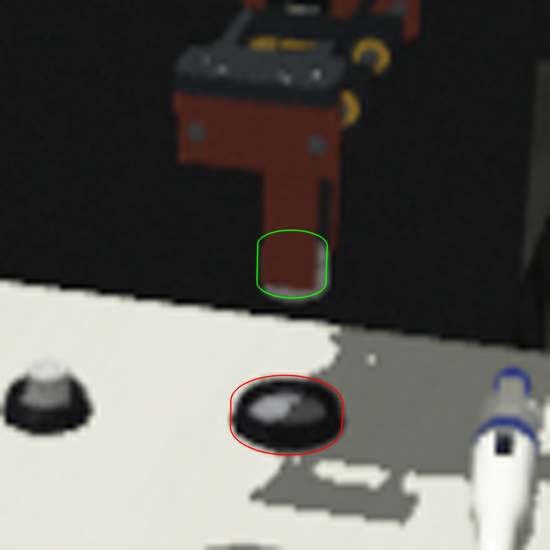

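>>> carry_out --targets '[[[-0.0003,-0.001,0.025,0,0,0],[0,0,0.025,0,0,0],[0,0,0.007,0,0,0],[0,0,0,0,0,0],[0,0,0,0,0,0]]]'

```text
time: 13.55
position: [0.4641, 0.0249, 0.0267]
tcp_rot: [180.0, 0.1, 180.0]
wrist_force: [0.2, -0.3, -1.3]
width: 0.331
```

```bash
python3 st.py 100 pics/p5.png 295,170,405,280
```

```text
[0.4642 0.0249 0.0268] 0.3259891050869378 [0.4 0.9 0.2]
```

View pics/p5.png

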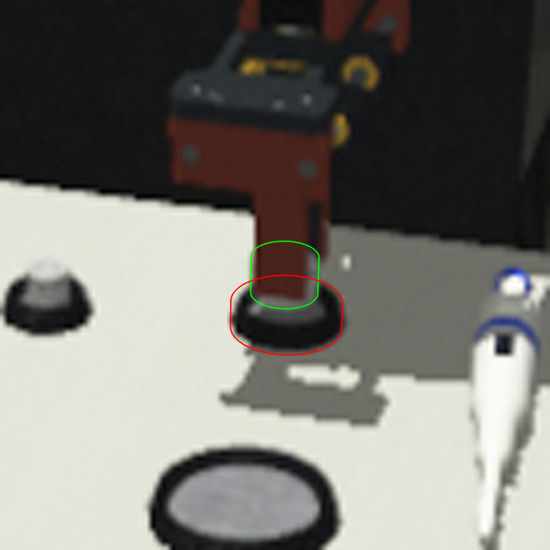

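>>> carry_out --targets '[[[0.0005,0,0.003,0,0,0],[0,0,0.003,0,0,0],[0,0,0.003,0,0,0],[0,0,0,0,0,0],[0,0,0,0,0,0]]]'

```text
time: 14.1
position: [0.4626, 0.0247, 0.0164]
tcp_rot: [-180.0, -0.0, 180.0]
wrist_force: [0.7, 0.3, -1.2]
width: 0.332
```

>>> carry_out --targets '[[[0,0,0.001,0,0,0],[0,0,0,0,0,0],[0,0,0,0,0,0]]]'

```text
time: 14.4
position: [0.4628, 0.0247, 0.0155]
tcp_rot: [-180.0, 0.0, 179.9]
wrist_force: [0.3, -1.0, -0.4]
width: 0.33
```

>>> carry_out --targets '[[[0,0,0.0007,0,0,0],[0,0,0,0,0,0],[0,0,0,0,0,0]]]'

```text
time: 14.7
position: [0.4628, 0.0247, 0.0153]
tcp_rot: [-180.0, 0.0, 179.9]
wrist_force: [-1.7, -1.7, 8.6]
width: 0.329
```

Contact at the expected height; release.

>>> carry_out --targets '[[[0,0,0,0,0,0],[0,0,0,0,0,0],[0,0,0,0,0,0],[0,0,-0.005,0,0,0],[0,0,-0.02,0,0,0]]]' --claw 0.042

```text
time: 15.2
position: [0.4614, 0.0247, 0.0389]
tcp_rot: [-180.0, -0.2, 179.9]
wrist_force: [-0.3, 0.3, -0.0]
width: 0.48
```

>>> carry_out --targets '[[[0,0,-0.04,0,0,0],[0,0,-0.045,0,0,0],[-0.0088,0.042,-0.02,0,0,0],[-0.0088,0.042,0,0,0,0],[-0.0088,0.042,0,0,0,0]]]'

```text
time: 15.7
position: [0.49, 0.1521, 0.1465]
tcp_rot: [180.0, 0.2, 179.9]
wrist_force: [0.6, 0.3, 0.1]
width: 0.475
```

Run:
```python
from ov import *
print(telemetry.sense()["position"])
overlay("side",[(sil("side",.463,.0245,.006,.024,.015),(0,255,0))],(265,190,385,290),5,"pics/q2.png")
```

```text
[0.49004822 0.15213224 0.1464648 ]
```

View pics/q2.png

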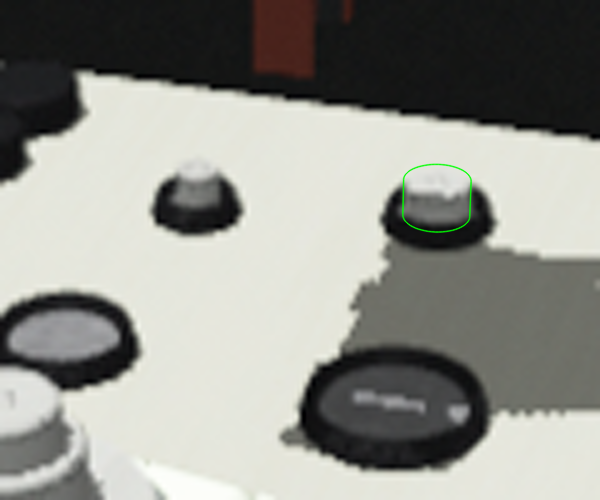

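>>> carry_out --targets '[[[-0.0089,0.0415,0,0,0,0],[-0.0089,0.0415,0,0,0,0],[-0.0089,0.0415,0,0,0,0],[-0.0089,0.0415,0,0,0,0],[-0.0089,0.041,0,0,0,0]]]' --claw 0.066

```text
time: 16.25
position: [0.5338, 0.3594, 0.1449]
tcp_rot: [-180.0, -0.0, 180.0]
wrist_force: [0.5, 0.2, -0.3]
width: 0.746
```

>>> carry_out --targets '[[[0,0,0.015,0,0,0],[0,0,0.01,0,0,0],[0,0,0,0,0,0],[0,0,0,0,0,0]]]'

```text
time: 16.65
position: [0.5333, 0.356, 0.1193]
tcp_rot: [-179.9, -0.1, 179.9]
wrist_force: [0.6, 0.2, 1.0]
width: 0.748
```

Run:
```python
from ov import *
im=viewer.capture("side");s=telemetry.sense();print(s["position"],s["width"],s["wrist_force"])
overlay("side",stack("side",[(.534,.359),(.5345,.3597)],(500,200)),(215,195,305,300),5.5,"pics/g6.png",im)
```

```text
[0.53376531 0.35637188 0.11983283] 0.7554434691541054 [-0.63381464  0.20697644  0.80135564]
```

View pics/g6.png

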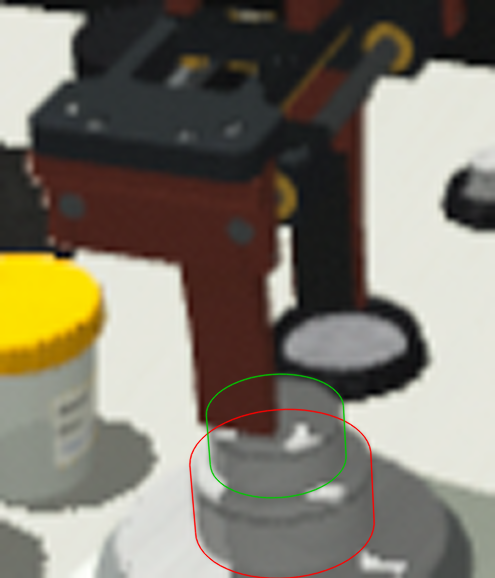

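>>> carry_out --targets '[[[-0.0007,0.003,0,0,0,0],[0,0,0.012,0,0,0],[0,0,0.0127,0,0,0],[0,0,0,0,0,0],[0,0,0,0,0,0]]]'

```text
time: 17.2
position: [0.5341, 0.3603, 0.0941]
tcp_rot: [-179.9, -0.1, 180.0]
wrist_force: [-0.2, 0.8, 0.0]
width: 0.752
```

>>> carry_out --targets '[[[0,0,0,0,0,0],[0,0,0,0,0,0],[0,0,0,0,0,0],[0,0,0,0,0,0],[0,0,0,0,0,0]]]' --claw 0.03

```text
time: 17.7
position: [0.5347, 0.3608, 0.0954]
tcp_rot: [180.0, 0.0, 180.0]
wrist_force: [-0.4, -0.8, 0.6]
width: 0.468
```

>>> carry_out --targets '[[[0,0,-0.01,0,0,0],[0,0,-0.02,0,0,0],[0,0,-0.025,0,0,0],[-0.009,-0.03,0,0,0,0],[-0.0105,-0.04,0,0,0,0]]]'

```text
time: 18.2
position: [0.5545, 0.2917, 0.1517]
tcp_rot: [179.9, 0.1, -179.9]
wrist_force: [0.6, -1.3, -2.6]
width: 0.469
```

>>> carry_out --targets '[[[-0.0105,-0.04,0,0,0,0],[-0.0105,-0.04,0,0,0,0],[-0.0105,-0.037,0,0,0,0],[0,0,0.03,0,0,0],[0,0,0.03,0,0,0]]]'

```text
time: 18.7
position: [0.5868, 0.1724, 0.091]
tcp_rot: [179.9, 0.2, 179.8]
wrist_force: [0.2, -0.0, -1.5]
width: 0.473
```

>>> carry_out --targets '[[[0,0,0,0,0,0],[0,0,0,0,0,0]]]'

```text
time: 18.9
position: [0.5852, 0.1737, 0.0903]
tcp_rot: [-180.0, -0.1, 180.0]
wrist_force: [0.6, 0.4, -2.2]
width: 0.469
```

```bash
python3 st.py 200 pics/p6.png 225,170,335,280 .0099
```

```text
[0.586  0.1741 0.0913] 0.4671364860247111 [ 0.5 -0.5 -1. ]
```

View pics/p6.png

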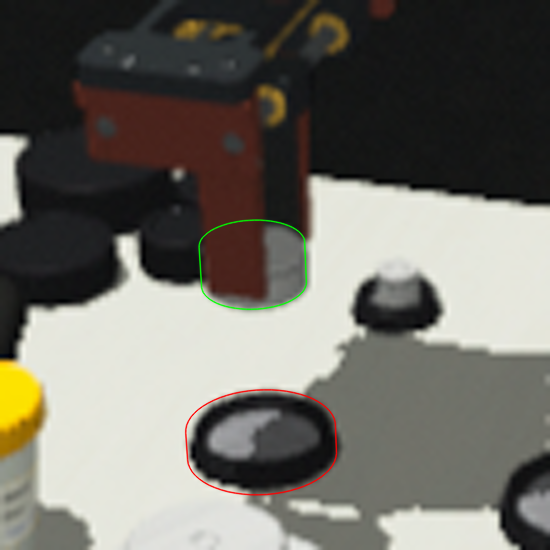

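Run:
```python
from ov import *
g=gray("side")
print(efit("side",g,outer(200),(.5867,.1733),1,.004), efit("side",g,outer(500),(.4419,.1833),1,.004))
print(ray("top",(337,148),.08),ray("side",(217,252),.08),ray("top",(337,148),.07),ray("side",(217,252),.07))
```

```text
(array([0.58488096, 0.17286475]), np.float64(103.6424560546875)) (array([0.44159458, 0.18292409]), np.float64(117.69098663330078))
[0.6669125  0.27130288 0.08      ] [0.65578623 0.29618113 0.08      ] [0.67100745 0.27135655 0.07      ] [0.66404432 0.28134069 0.07      ]
```

>>> carry_out --targets '[[[0,-0.001,0.02,0,0,0],[0,0,0.025,0,0,0],[0,0,0.016,0,0,0],[0,0,0,0,0,0],[0,0,0,0,0,0]]]'

```text
time: 19.5
position: [0.5859, 0.173, 0.0298]
tcp_rot: [180.0, 0.0, 180.0]
wrist_force: [-0.6, -0.0, -1.8]
width: 0.468
```

```bash
python3 st.py 200 pics/p7.png 225,180,335,290 .0099
```

```text
[0.5863 0.173  0.0302] 0.4687102940392752 [ 0.5 -0.4 -2.1]
```

View pics/p7.png

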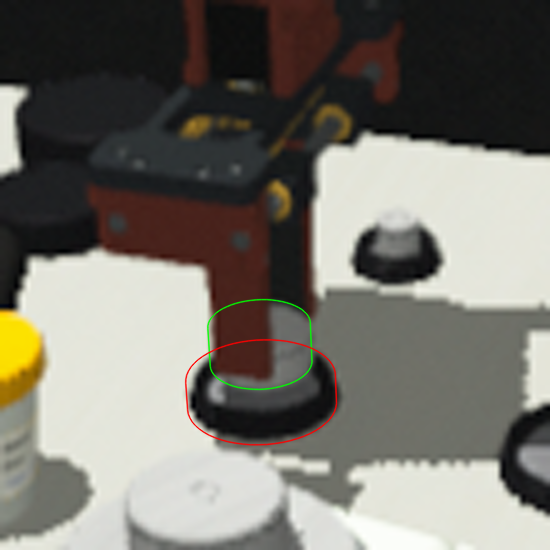

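>>> carry_out --targets '[[[0,0,0.004,0,0,0],[0,0,0.004,0,0,0],[0,0,0.003,0,0,0],[0,0,0,0,0,0],[0,0,0,0,0,0]]]'

```text
time: 20.05
position: [0.5854, 0.1726, 0.018]
tcp_rot: [-180.0, -0.0, 179.9]
wrist_force: [-0.1, 0.3, -2.1]
width: 0.467
```

>>> carry_out --targets '[[[0,0,0.0015,0,0,0],[0,0,0,0,0,0],[0,0,0,0,0,0]]]'

```text
time: 20.35
position: [0.5854, 0.1726, 0.0166]
tcp_rot: [-180.0, -0.0, 180.0]
wrist_force: [1.3, 0.2, -1.4]
width: 0.47
```

>>> carry_out --targets '[[[0,0,0.0008,0,0,0],[0,0,0,0,0,0],[0,0,0,0,0,0]]]'

```text
time: 20.65
position: [0.5855, 0.1727, 0.0159]
tcp_rot: [180.0, 0.0, 180.0]
wrist_force: [-0.4, 0.7, 0.3]
width: 0.465
```

>>> carry_out --targets '[[[0,0,0.0005,0,0,0],[0,0,0,0,0,0],[0,0,0,0,0,0]]]'

```text
time: 20.95
position: [0.5855, 0.1727, 0.0159]
tcp_rot: [180.0, 0.0, 180.0]
wrist_force: [-2.7, -0.8, 5.7]
width: 0.468
```

>>> carry_out --targets '[[[0,0,0,0,0,0],[0,0,0,0,0,0],[0,0,0,0,0,0],[0,0,-0.005,0,0,0],[0,0,-0.02,0,0,0]]]' --claw 0.053

```text
time: 21.45
position: [0.5839, 0.1722, 0.039]
tcp_rot: [-179.9, -0.2, 179.9]
wrist_force: [0.7, 0.3, -1.1]
width: 0.601
```

>>> carry_out --targets '[[[0,0,-0.04,0,0,0],[0,0,-0.045,0,0,0],[0,0,-0.01,0,0,0],[0.01,0.037,0,0,0,0],[0.0105,0.037,0,0,0,0]]]' --claw 0.078

```text
time: 21.95
position: [0.5653, 0.2467, 0.1361]
tcp_rot: [180.0, 0.1, 179.8]
wrist_force: [0.4, 0.1, -0.8]
width: 0.884
```

>>> carry_out --targets '[[[0.0105,0.037,0,0,0,0],[0.0105,0.037,0,0,0,0],[0.0105,0.037,0,0,0,0],[0,0,0.02,0,0,0],[0,0,0,0,0,0]]]'

```text
time: 22.45
position: [0.5314, 0.3578, 0.1128]
tcp_rot: [-179.9, -0.2, -179.9]
wrist_force: [-0.4, -2.1, -0.5]
width: 0.886
```

Run:
```python
from ov import *
im=viewer.capture("side");s=telemetry.sense();print(s["position"],s["width"],s["wrist_force"])
overlay("side",stack("side",[(.534,.359)],(500,))+[(sil("side",.5855,.1727,.006,.024,.021),(0,255,0))],(215,195,335,310),5,"pics/g7.png",im)
```

```text
[0.5321693  0.35726628 0.113799  ] 0.8867423733184909 [ 0.18890728  0.21356183 -0.29013002]
```

View pics/g7.png

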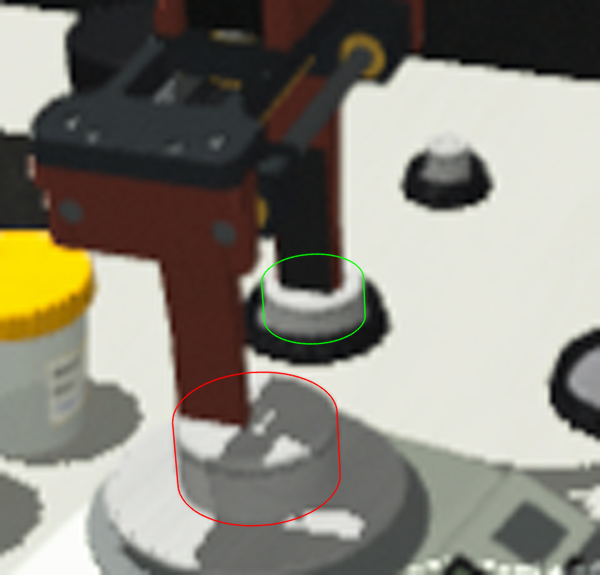

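>>> carry_out --targets '[[[-0.001,0.0015,0.01,0,0,0],[0,0,0.017,0,0,0],[0,0,0.013,0,0,0],[0,0,0,0,0,0],[0,0,0,0,0,0]]]'

```text
time: 23.0
position: [0.5344, 0.3586, 0.0746]
tcp_rot: [-180.0, -0.1, 179.9]
wrist_force: [0.7, -0.6, 0.5]
width: 0.891
```

>>> carry_out --targets '[[[0,0,0,0,0,0]]]'

```text
time: 23.1
position: [0.5349, 0.3592, 0.0756]
tcp_rot: [180.0, 0.0, 179.9]
wrist_force: [-0.4, -0.6, 0.1]
width: 0.891
```

>>> carry_out --targets '[[[0,0,0.0045,0,0,0],[0,0,0,0,0,0],[0,0,0,0,0,0]]]'

```text
time: 23.4
position: [0.5346, 0.3592, 0.0709]
tcp_rot: [180.0, 0.0, 180.0]
wrist_force: [0.4, -0.9, 0.0]
width: 0.886
```

>>> carry_out --targets '[[[0,0,0,0,0,0],[0,0,0,0,0,0],[0,0,0,0,0,0],[0,0,0,0,0,0],[0,0,0,0,0,0]]]' --claw 0.045

```text
time: 23.9
position: [0.5346, 0.3591, 0.0709]
tcp_rot: [-180.0, -0.0, 180.0]
wrist_force: [-0.7, -0.3, 1.9]
width: 0.63
```

>>> carry_out --targets '[[[0,0,-0.008,0,0,0],[0,0,-0.015,0,0,0],[0,0,-0.02,0,0,0],[0,0,-0.01,0,0,0],[0.0155,-0.029,0,0,0,0]]]'

```text
time: 24.4
position: [0.5224, 0.3337, 0.1269]
tcp_rot: [179.7, 0.4, -180.0]
wrist_force: [0.3, -0.2, -6.2]
width: 0.625
```

>>> carry_out --targets '[[[0.0155,-0.0295,0,0,0,0],[0.0155,-0.0295,0,0,0,0],[0.0155,-0.0295,0,0,0,0],[0.0155,-0.0295,0,0,0,0],[0.0155,-0.0295,0,0,0,0]]]'

```text
time: 24.9
position: [0.4408, 0.1818, 0.1244]
tcp_rot: [180.0, 0.0, 180.0]
wrist_force: [0.4, 0.2, -5.0]
width: 0.627
```

>>> carry_out --targets '[[[0,0,0.02,0,0,0],[0,0,0.02,0,0,0],[0,0,0,0,0,0],[0,0,0,0,0,0]]]'

```text
time: 25.3
position: [0.4416, 0.1829, 0.0842]
tcp_rot: [-180.0, -0.0, 180.0]
wrist_force: [-0.5, 0.1, -5.0]
width: 0.629
```

```bash
python3 st.py 500 pics/p8.png 285,190,405,300 .0109
```

```text
[0.442  0.1831 0.0846] 0.6277176727855165 [ 0.5  0.  -5.5]
```

View pics/p8.png

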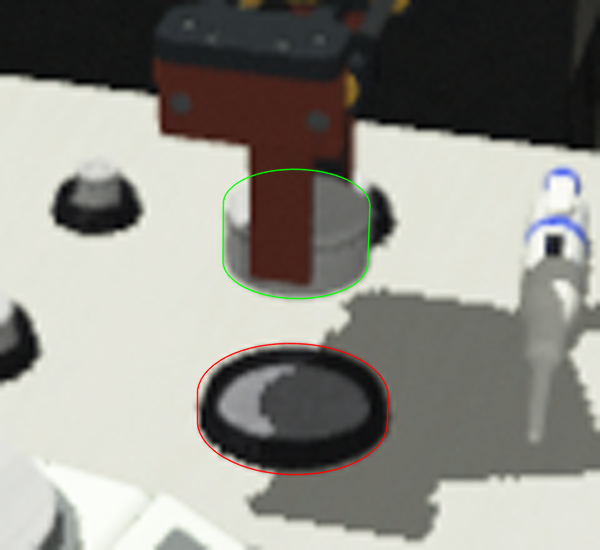

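Aligned. Down to just above the rim, then slowly.

>>> carry_out --targets '[[[0,0,0.02,0,0,0],[0,0,0.02,0,0,0],[0,0,0.014,0,0,0],[0,0,0,0,0,0],[0,0,0,0,0,0]]]'

```text
time: 25.85
position: [0.442, 0.1831, 0.0306]
tcp_rot: [180.0, 0.0, 180.0]
wrist_force: [0.1, -0.6, -3.8]
width: 0.633
```

```bash
python3 st.py 500 pics/p9.png 285,200,405,310 .0109
```

```text
[0.4423 0.1832 0.0308] 0.6301595050546651 [ 0.2 -0.7 -6. ]
```

View pics/p9.png

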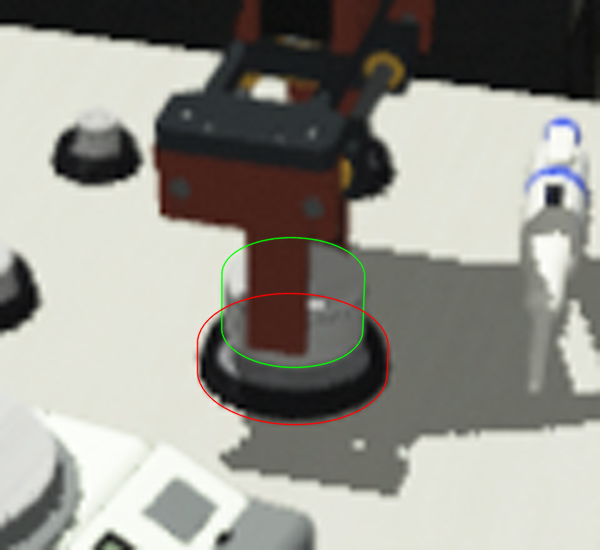

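>>> carry_out --targets '[[[0,0,0.004,0,0,0],[0,0,0.004,0,0,0],[0,0,0.004,0,0,0],[0,0,0,0,0,0],[0,0,0,0,0,0]]]'

```text
time: 26.4
position: [0.4413, 0.1827, 0.0176]
tcp_rot: [-180.0, -0.0, 179.9]
wrist_force: [0.6, -0.1, -5.4]
width: 0.629
```

>>> carry_out --targets '[[[0,0,0.001,0,0,0],[0,0,0,0,0,0],[0,0,0,0,0,0]]]'

```text
time: 26.7
position: [0.4416, 0.1828, 0.0169]
tcp_rot: [180.0, 0.0, 180.0]
wrist_force: [-0.3, -0.3, -4.5]
width: 0.629
```

>>> carry_out --targets '[[[0,0,0.0006,0,0,0],[0,0,0,0,0,0],[0,0,0,0,0,0]]]'

```text
time: 27.0
position: [0.4415, 0.1828, 0.0168]
tcp_rot: [180.0, 0.0, 180.0]
wrist_force: [-2.5, -0.4, 4.1]
width: 0.63
```

Contact at the expected height. Release and retreat.

>>> carry_out --targets '[[[0,0,0,0,0,0],[0,0,0,0,0,0],[0,0,0,0,0,0],[0,0,-0.005,0,0,0],[0,0,-0.02,0,0,0]]]' --claw 0.068

```text
time: 27.5
position: [0.4403, 0.1823, 0.0404]
tcp_rot: [-179.9, -0.2, 180.0]
wrist_force: [0.6, -0.2, -0.1]
width: 0.774
```

>>> carry_out --targets '[[[0,0,-0.04,0,0,0],[0,0,-0.045,0,0,0],[0,0,-0.045,0,0,0],[0.01,0.04,-0.02,0,0,0],[0.01,0.045,0,0,0,0]]]'

```text
time: 28.0
position: [0.4235, 0.2689, 0.1954]
tcp_rot: [179.8, 0.4, 179.8]
wrist_force: [0.7, 0.3, -1.4]
width: 0.773
```

>>> carry_out --targets '[[[0.01,0.045,0,0,0,0],[0.01,0.045,0,0,0,0],[0.015,0.045,0,0,0,0],[0.02,0.04,0,0,0,0],[0.02,0.04,0,0,0,0]]]'

```text
time: 28.5
position: [0.3456, 0.4845, 0.1915]
tcp_rot: [180.0, 0.0, 180.0]
wrist_force: [0.8, -0.2, -0.3]
width: 0.777
```

>>> carry_out --targets '[[[0.03,0.03,0,0,0,0],[0.03,0.03,0,0,0,0],[0.03,0.03,0,0,0,0],[0.03,0.03,0,0,0,0],[0.02,0.02,0,0,0,0]]]'

```text
time: 29.0
position: [0.2045, 0.6246, 0.1915]
tcp_rot: [180.0, -0.0, -180.0]
wrist_force: [0.7, -0.0, 0.3]
width: 0.773
```

Run:
```python
from ov import *
print(telemetry.sense()["position"])
CC={500:(.4415,.1828),200:(.5855,.1727),100:(.4628,.0247),50:(.5696,.045)}
for n,b,s in(("side",(225,195,425,320),4),("top",(340,160,500,350),3)):
    im=viewer.capture(n); g=cv2.GaussianBlur(cv2.cvtColor(im,cv2.COLOR_RGB2GRAY).astype(np.float32),(0,0),.7)
    for k in CC:
        h=DIM[k][1];o=efit(n,g,outer(k),CC[k],1,.005)[0]; t=efit(n,g,disk(.006+h,DIM[k][0]),CC[k],-1,.005)
        print(n,k,'case',o.round(4),'weighttop',t[0].round(4),round(t[1],1))
    overlay(n,[(sil(n,*CC[k],.006,.006+DIM[k][1],DIM[k][0]),(0,255,0)) for k in CC],b,s,f"pics/f{n}.png",im)
```

```text
[0.20452892 0.62461318 0.19145297]
side 500 case [0.4418 0.1819] weighttop [0.4407 0.1858] 37.5
side 200 case [0.5864 0.171 ] weighttop [0.5845 0.1751] 45.4
side 100 case [0.4625 0.0231] weighttop [0.4625 0.0264] 38.4
side 50 case [0.5694 0.0447] weighttop [0.5719 0.0499] 25.5
top 500 case [0.4423 0.1834] weighttop [0.4418 0.1846] 84.7
top 200 case [0.5866 0.1728] weighttop [0.5859 0.1743] 76.7
top 100 case [0.4636 0.025 ] weighttop [0.4638 0.0267] 74.7
top 50 case [0.5705 0.0456] weighttop [0.5693 0.0472] 62.2
```

View pics/fside.png

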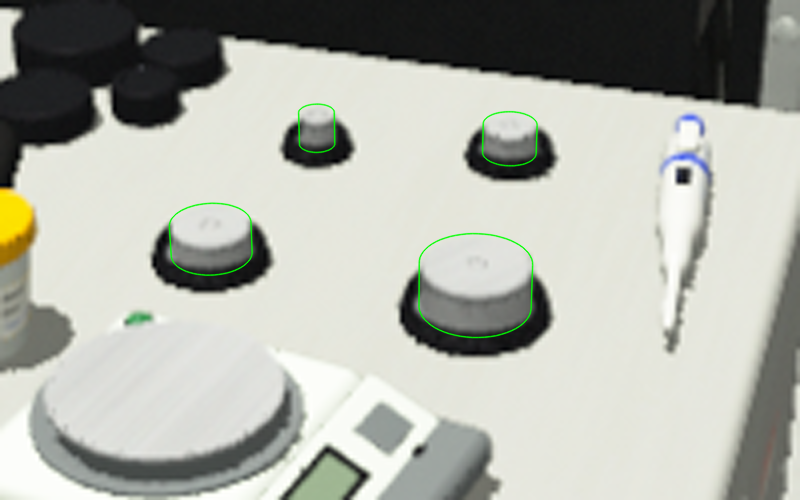

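View pics/ftop.png

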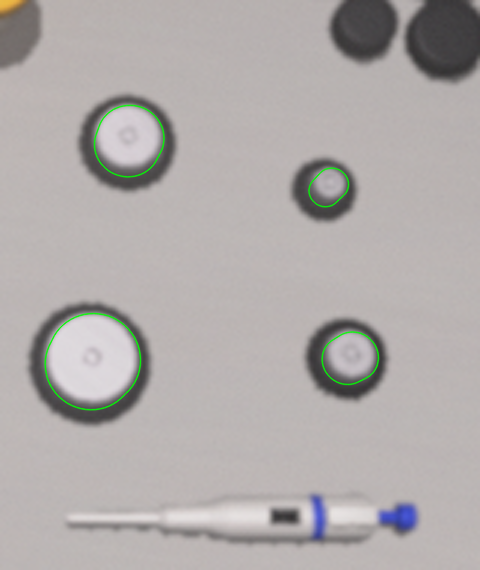

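```bash
python3 -c "
from rig import arm;print(arm.sign_off())"
```

```text
the job is handed in; nothing more can be done
None
```

I moved all four weights one at a time, smallest first, straight from the pan into their own cases, lowered each until it touched, and let go. The job was handed in at about 29 s of the 96 s allowed.

- **Seating:** at release, each weight's underside was at 5.9–6.0 mm by the arm's readings, and the felt floor is at 6 mm. Contact force was no more than about 9 N. The final pictures from both cameras show the four weights upright in their nests, inside the case rims.
- **Surroundings:** in the final pictures the pan is empty and the pipette looks unmoved. The measured wrist force never suggested that the arm pressed on the balance.
- **Disagreements:** the two cameras differed by 1–2 mm on where things stood, in line with the stated calibration. Fitting the tops of the seated weights put them 1–5 mm off the case centres. The 5 mm is the smallest weight from the side, a weak fit; the overlay and the contact height didn't bear it out. No check failed.

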